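# Pack two job kits onto their trays

### The job

Make up the kits for two jobs by piling the packs on the two wooden trays. On the oblong tray goes the black power adapter, lying flat and lengthwise in the middle, then the grey bit case on top of it, then the low black carton on top of that, all centred and running the same way as the tray; on the square tray stands the tall black carton, in the middle, with the small blue carton upright and centred on top of it. Both piles must stand level, by themselves.

Things in the scene. Friction and masses are not known exactly. Their poses are not given: they have to be found in the camera images.
- oblong_tray: the oblong shallow plywood tray, 98 x 138 mm outside (x, y), fixed; rim 5 mm thick, its top 11 mm over the worktop; the floor's top is 4 mm over the origin; inside 88 x 128 mm. Small steel wire bails stick out 11 mm at the middle of its two short ends (+y and -y). Origin: centre of its underside; z up.
- square_tray: the square shallow plywood tray, 98 x 98 mm outside, otherwise as the oblong one (rim top 11 mm, floor's top 4 mm over the origin, inside 88 x 88 mm, wire bails at the middle of its +y and -y sides), fixed. Origin: centre of its underside; z up.
- adapter: black power adapter, a flat rounded box 51 x 90 mm along its own x and y, lying 30 mm high; 0.1 to 0.21 kg. Origin: centre of its underside; z up.
- bit_case: grey plastic bit case with a ribbed front and a catch, shut (its lid is fixed), 52 x 74 mm along its own x and y, 38 mm high; the body reaches from x = -24 to +28 mm, so it is centred 2 mm to +x of the origin; flat top; 0.14 to 0.28 kg. Origin: centre of its underside; z up.
- flat_carton: the low black carton with a white and red label, 46 x 66 mm along its own x and y, lying 30 mm high; 0.1 to 0.2 kg. Origin: centre of its underside; z up.
- tall_carton: the tall black carton, 50 x 60 mm along its own x and y, standing 70 mm high, flat top; 0.14 to 0.28 kg. Origin: centre of its underside; z up.
- small_carton: the small slim blue and white carton, 30 x 34 mm along its own x and y, standing 62 mm high; 0.05 to 0.11 kg. Origin: centre of its underside; z up.
Mind the look-alikes: they are no part of the job. Leave any orange look-alike of the small_carton alone.

How it is judged:
By the outcome, as a careful person would: the job done as asked, in the order asked, and still so for the second after the job is handed in, with the robot touching nothing.
It also fails if it takes over 131 s, if anything falls off the work surface, if the arm or the gripper's body presses on something with over 40 N, if the wrist force passes 120 N, or if a joint passes its speed limit or range.

### The arm

A 6-joint arm with a two-finger parallel gripper is mounted at the origin on a cart in front of the work surface, level with it; the furniture and walls round the work are solid. World frame = base frame: x ahead of the robot, y to its left, z up, the work surface at z = 0. Lengths are in m, angles in rad, forces in N, time in s.
With the tool pointing down it reaches from about 0.275 to 1 m from the base axis. Payload 8.4 kg.
Tool frame: the origin (TCP) lies on the centre line of the jaws, within the pads' length; the fingertips stand 17 mm ahead of it and the grasp point (between the pads) lies 2 mm behind it (bot.tcp_to_tips is the z of the fingertips in the tool frame, in m); z points along the fingers, y is the line along which they close (so a half turn about z gives the same grasp; the last joint's range is limited). The gripper opens to 85 mm and grips with 20 to 120 N. Pads are 22 mm wide; open, the fingers measure 114 mm over their backs; the gripper's body (76 mm by 85 mm) begins 54 mm behind the grasp point. The pads swing forward as they close: fully open they stand 13 mm farther back than shut.
Start: joints at [1.244, 0.353, 1.633, -0, 1.155, -0.002], TCP at [0.199, 0.592, 0.248] pointing down, gripper open.
Joint ranges: [-2.63, 2.63], [-0.92, 2.1], [0.06, 2.66], [-1.3, 4.44], [0, 2.69], [-3.02, 3.02]. Speed limits (rad/s): [2.22, 2.22, 2.79, 3.14, 3.14, 3.14].

### API

Orientations are given as a unit quaternion [x, y, z, w].
In Python, from workcell import bot, hand, kinematics, get_obs, vision, hand_in gives the robot as it stands. The module is installed in compiled form; this text tells all that it offers. Calls block until the motion is done:
- bot.reach(position, orientation): joint-space move of the TCP to a pose.
- bot.servo_line(position, ori=None, velocity=0.15): straight line of the TCP; ori=None keeps the orientation; velocity is the mean speed in m/s.
- bot.goto_joints(angles): joint-space move.
- hand.move_gripper(opening, strength=None): finger opening in m; strength is the grip in N (None keeps the last); returns when the fingers have stopped.
- bot.dwell(seconds).
- kinematics.solve_ik(position, orientation): joint angles nearest the present ones, or None.
- get_obs(): the state.
- vision.read_camera(name): name is "scene" or "side" or "wrist"; returns a dict with "frame" (384x512x3 uint8, red, green, blue), "intrinsics" (3x3 intrinsics, pixels), "dist" ([k1, k2, p1, p2, k3] as OpenCV has them; the pictures are not rectified), "view" (4x4, takes a point from world to camera coordinates). Camera axes: x right, y down, z forward; pixel columns grow to the right and rows downward; lengths in m; the calibration is good to about 2 mm. A picture is of the moment at which its call begins. There is no depth.
A pose or a line that the arm cannot do raises bot.IKError and nothing moves.
- hand_in(): hands the job in; it is judged then, once.
The state is a dict: "time_s": time; "joint_pos": joint angles; "joint_vel": joint speeds; "joint_efforts": joint torques, N m; "position": TCP position; "orientation": TCP orientation; "wrist_force": force on the tool from outside, world axes, zero at the start; "ft_torque": the same for the moment, N m; "gripper_width": finger opening in m; "grip_force": force on a finger pad.
Only numpy, scipy, OpenCV 4.12 (cv2) and the standard library are available. Lean on these libraries where they do the work, as an engineer would, in place of code of your own. Each camera call takes 0.05 s, during which the arm holds its last target. There are 200 camera calls.

## Working session

There is one attempt and no reset: what is moved stays moved. The work goes in short steps, each a Python script; the robot and the scene stay as the last script left them, time stands still between calls to the robot, and variables do not carry over. Pictures are saved under pics/ and viewed, at most 14 in all, crops included, and the job is handed in when it is done.

```bash
mkdir -p pics
python3 - <<'E'
from workcell import *
import cv2,numpy as np
for n in ("scene","side"):
    c=vision.read_camera(n); cv2.imwrite(f"pics/{n}0.png",cv2.resize(c["frame"][:,:,::-1],(800,600),interpolation=cv2.INTER_CUBIC))
    print(n,c["intrinsics"].tolist(),c["dist"],np.round(c["view"],3).tolist(), (-c["view"][:3,:3].T@c["view"][:3,3]).round(3))
c=vision.read_camera("wrist");print(c["intrinsics"].tolist(),c["dist"],(-c["view"][:3,:3].T@c["view"][:3,3]).round(3),c["view"][:3,:3].round(2).tolist())
o=get_obs();print(o["time_s"],o["position"],o["orientation"])
E
```

```text
scene [[373.2076954161365, 0.0, 251.907138198401], [0.0, 373.2076954161365, 187.59585694654635], [0.0, 0.0, 1.0]] [-0.11432034  0.          0.          0.          0.        ] [[0.472, -0.881, 0.018, -0.252], [-0.71, -0.393, -0.584, 0.397], [0.522, 0.263, -0.811, 0.945], [0.0, 0.0, 0.0, 1.0]] [-0.093 -0.315  1.003]
side [[480.7862357004325, 0.0, 259.9401938768658], [0.0, 480.7862357004325, 190.9517792743764], [0.0, 0.0, 1.0]] [-0.01415576  0.          0.          0.          0.        ] [[-0.899, -0.437, -0.004, 0.457], [-0.291, 0.607, -0.74, 0.164], [0.326, -0.664, -0.673, 1.419], [0.0, 0.0, 0.0, 1.0]] [-0.004  1.043  1.078]
[[300.41871920947165, 0.0, 248.3117132410027], [0.0, 300.41871920947165, 192.86896778908985], [0.0, 0.0, 1.0]] [-0.01593473  0.          0.          0.          0.        ] [0.129 0.616 0.373] [[0.32, 0.95, -0.0], [0.91, -0.31, 0.29], [0.28, -0.09, -0.96]]
0.15 [0.19933018 0.59200224 0.24770553] [ 1.61674457e-01  9.86843994e-01 -5.43552107e-04 -8.00277249e-05]
```

View pics/scene0.png

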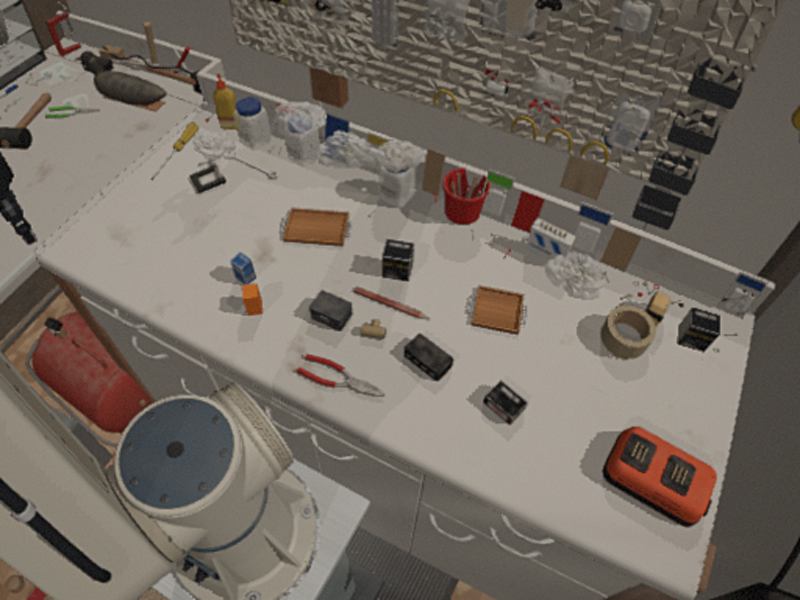

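View pics/side0.png

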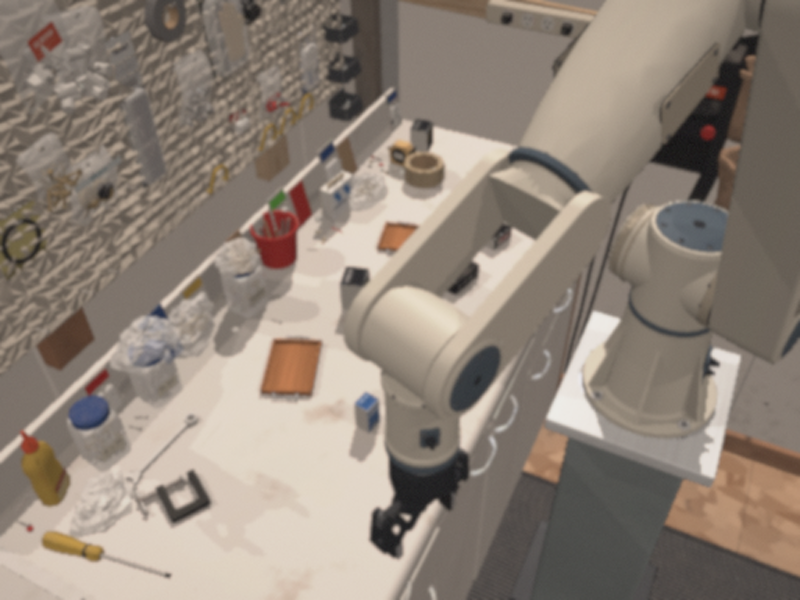

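The scene view (800x600 pixels) shows these positions:
- **Trays:** oblong at (316,227), square at (496,310).
- **Tall black cartons:** one at (398,259), with a look-alike at (700,328).
- **Small cartons:** blue at (243,267), orange at (252,299).
- **Dark boxes:** (330,310) and (428,356), plus one with a label at (505,401).

I'll get rough positions from these, then look closer with the wrist camera.

```bash
cat > h.py <<'E'
from workcell import *
import cv2, numpy as np
from scipy.spatial.transform import Rotation as R
def ray(c,uv,z):
    uv=np.asarray(uv,float).reshape(-1,1,2)
    n=cv2.undistortPoints(uv,c["intrinsics"],c["dist"]).reshape(-1,2)
    V=c["view"]; d=np.c_[n,np.ones(len(n))]@V[:3,:3]; o=-V[:3,:3].T@V[:3,3]
    return (o+d*((z-o[2])/d[:,2:]))[:,:2]
def proj(c,P):
    V=c["view"]; return cv2.projectPoints(np.asarray(P,float).reshape(-1,1,3),cv2.Rodrigues(V[:3,:3])[0],V[:3,3],c["intrinsics"],c["dist"])[0].reshape(-1,2)
def down(yaw):  # tool z down; closing line (tool y) at angle yaw+90deg: tool x along yaw
    return (R.from_euler("z",yaw)*R.from_euler("x",np.pi)).as_quat()
def save(c,name,crop=None,s=1.5625):
    f=c["frame"][:,:,::-1]
    if crop: f=f[crop[1]:crop[3],crop[0]:crop[2]]
    cv2.imwrite(f"pics/{name}.png",cv2.resize(f,None,fx=s,fy=s,interpolation=cv2.INTER_CUBIC))
E
python3 - <<'E'
from h import *
c=vision.read_camera("scene")
save(c,"sceneC",(140,120,360,280),3.6)
for n,p,z in [("obl",(316,227),.01),("sq",(497,310),.01),("tall",(400,245),.07),("look",(702,316),.07),("blue",(243,258),.062),("orange",(252,290),.062),("A",(332,305),.03),("B",(430,350),.03),("flat",(505,396),.03)]:
    print(n,ray(c,np.array(p)*.64,z).round(3), z)
np.save("dummy.npy",0)
o=get_obs(); print(R.from_quat(o["orientation"]).as_matrix().round(2).tolist())
w=vision.read_camera("wrist"); T=np.eye(4);T[:3,:3]=R.from_quat(o["orientation"]).as_matrix();T[:3,3]=o["position"]
print((w["view"]@T).round(3).tolist())
q=o["joint_pos"]
for x,y in [(.45,.2),(.45,-.1)]:
  for yaw in (0,np.pi/2,np.pi,-np.pi/2): 
    s=kinematics.solve_ik([x,y,.3],down(yaw)); print(x,y,yaw,None if s is None else np.round(s,2))
E
```

```text
obl [[0.625 0.251]] 0.01
sq [[ 0.612 -0.201]] 0.01
tall [[0.624 0.035]] 0.07
look [[ 0.758 -0.581]] 0.07
blue [[0.44  0.308]] 0.062
orange [[0.383 0.242]] 0.062
A [[0.447 0.096]] 0.03
B [[ 0.448 -0.125]] 0.03
flat [[ 0.427 -0.29 ]] 0.03
[[-0.95, 0.32, -0.0], [0.32, 0.95, -0.0], [0.0, -0.0, -1.0]]
[[-0.0, 1.0, 0.0, -0.0], [-0.957, -0.0, -0.291, 0.035], [-0.291, -0.0, 0.957, 0.142], [0.0, 0.0, 0.0, 1.0]]
0.45 0.2 0 [ 0.42  0.09  1.85 -0.    1.2   1.99]
0.45 0.2 1.5707963267948966 [ 0.42  0.09  1.85 -0.    1.2   0.42]
0.45 0.2 3.141592653589793 [ 0.42  0.09  1.85  0.    1.2  -1.16]
0.45 0.2 -1.5707963267948966 [ 0.42  0.09  1.85  0.    1.2  -2.73]
0.45 -0.1 0 [-0.22  0.04  1.91 -0.    1.19  1.35]
0.45 -0.1 1.5707963267948966 [-0.22  0.04  1.91  0.    1.19 -0.22]
0.45 -0.1 3.141592653589793 [-0.22  0.04  1.91  0.    1.19 -1.79]
0.45 -0.1 -1.5707963267948966 [-0.22  0.04  1.91 -0.    1.19  2.92]
```

View pics/sceneC.png

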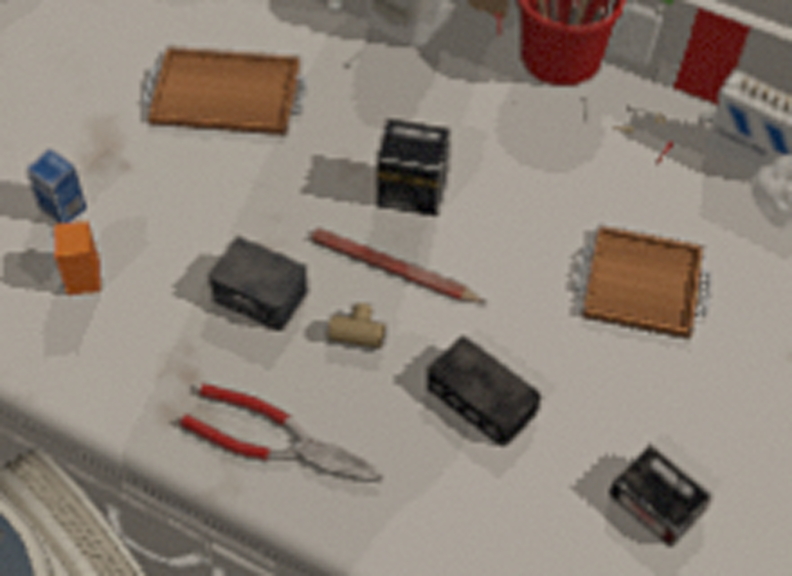

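The enlarged crop (792x576 pixels) separates the packs:
- **Bit case:** the grey box at (258,283).
- **Adapter:** the longer black box at (483,390).
- **Flat carton:** (660,495).
- **Tall carton:** (413,167).
- **Blue carton:** (57,187).

Next I'll take two wrist overviews.

Run:
```python
from h import *
import pickle
for i,y in enumerate((.2,-.17)):
    bot.reach([.46,y,.32],down(0)); bot.dwell(.2)
    c=vision.read_camera("wrist"); save(c,f"w{i}"); pickle.dump(c,open(f"w{i}.pkl","wb")); print(get_obs()["time_s"],get_obs()["position"])
```

```text
2.2417 [0.45985398 0.20045211 0.31985708]
3.875 [ 0.46026616 -0.16925728  0.31997686]
```

View pics/w0.png

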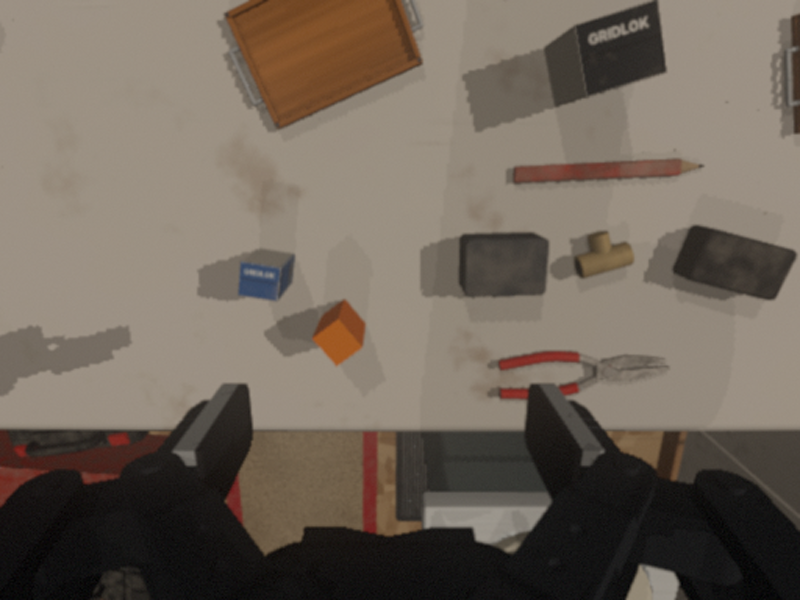

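View pics/w1.png

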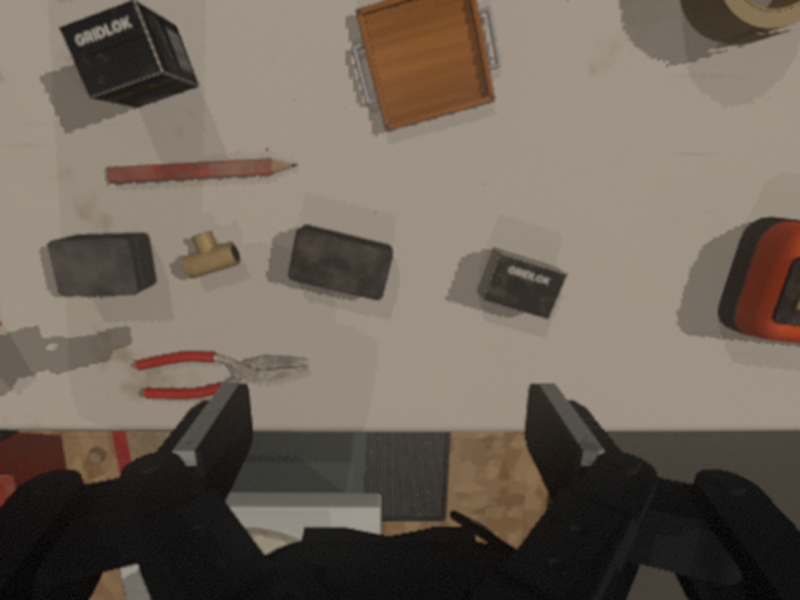

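The wrist overviews (800x600 pixels) show:
- **w0:** oblong tray, cut off at the top edge (325,50); tall carton (605,50); blue (266,275); orange (340,332); bit case (503,264).
- **w1:** adapter (340,262); flat carton (523,283); square tray (427,60).

Next I'll photograph the trays from closer and measure everything.

```bash
cat > meas.py <<'E'
from h import *
DIM=dict(obl=(.098,.138,.011),sq=(.098,.098,.011),tall=(.05,.06,.07),blue=(.03,.034,.062),case=(.052,.074,.038),adapter=(.051,.09,.03),flat=(.046,.066,.03))
def mask(f,kind):
    h,s,v=cv2.split(cv2.cvtColor(f,cv2.COLOR_RGB2HSV))
    if kind in("obl","sq"): m=(h>5)&(h<20)&(s>110)&(v>50)
    elif kind=="blue": m=(h>100)&(h<125)&(s>60)
    else: m=(v<78)
    return m.astype(np.uint8)
def measure(c,kind,seed,zb=0,maxrow=244,dbg=None):
    """far-edge anchored rectangle: contour cast on the top plane; returns x,y,yaw(of own y axis = long),sizes"""
    w,l,h=DIM[kind]; m=mask(c["frame"],kind); m[maxrow:]=0
    if kind in("obl","sq"): m=cv2.morphologyEx(m,cv2.MORPH_OPEN,np.ones((3,3)))
    n,lab,st,cen=cv2.connectedComponentsWithStats(m)
    p=proj(c,[*seed,zb+h])[0]
    k=min((i for i in range(1,n) if st[i,4]>60),key=lambda i:np.hypot(*(cen[i]-p))-np.sqrt(st[i,4])*.3)
    ct=max(cv2.findContours((lab==k).astype(np.uint8),cv2.RETR_EXTERNAL,cv2.CHAIN_APPROX_NONE)[0],key=cv2.contourArea)
    if dbg is not None: cv2.drawContours(dbg,[ct],-1,(0,255,0),1)
    P=ray(c,cv2.convexHull(ct).reshape(-1,2),zb+h)
    (_,_),(a,b),ang=cv2.minAreaRect((P*1000).astype(np.float32)); ang=np.radians(ang)
    if a>b: ang+=np.pi/2           # ang = direction of short axis; long = ang+90
    X=np.array([np.cos(ang),np.sin(ang)]);Y=np.array([-X[1],X[0]]); o=(-c["view"][:3,:3].T@c["view"][:3,3])[:2]
    cc=[];sz=[]
    for A,d in((X,w),(Y,l)):
        t=P@A; lo,hi,e=t.min(),t.max(),o@A; px=.0006
        cc.append(hi+px-d/2 if e<lo+.3*d else lo-px+d/2 if e>hi-.3*d else (lo+hi)/2); sz.append(hi-lo)
    q=cc[0]*X+cc[1]*Y
    yaw=(ang+np.pi/2)%np.pi-np.pi/2
    return q.round(4),round(yaw,3),np.round(sz,4),bool(st[k,1]==0)
E
python3 - <<'E'
from meas import *
import pickle
for i,y in enumerate((-.2,.03,.25),2):
    bot.reach([.56,y,.32],down(0)); bot.dwell(.2)
    c=vision.read_camera("wrist"); pickle.dump(c,open(f"w{i}.pkl","wb"))
S=dict(obl=(.625,.251),sq=(.612,-.201),tall=(.624,.035),blue=(.44,.308),case=(.447,.096),adapter=(.448,-.125),flat=(.427,-.29))
tiles=[]
for i in range(5):
    c=pickle.load(open(f"w{i}.pkl","rb")); d=c["frame"][:,:,::-1].copy()
    for k,s in S.items():
        p=proj(c,[*s,DIM[k][2]])[0]
        if 25<p[0]<487 and 12<p[1]<235: print(i,k,*measure(c,k,s,dbg=d))
    tiles.append(d[:250,:])
t=np.vstack([np.hstack([tiles[0],tiles[1]]),np.hstack([tiles[2],tiles[3]])]); cv2.imwrite("pics/dbg.png",cv2.resize(t,(800,390)))
print(get_obs()["time_s"],bot.tcp_to_tips)
E
```

```text
0 obl [0.6304 0.2545] 0.396 [0.0977 0.1372] True
0 tall [0.6105 0.033 ] 0.304 [0.0483 0.0828] True
0 blue [0.4353 0.31  ] -0.148 [0.0271 0.0324] False
0 case [0.4407 0.0975] 0.035 [0.0563 0.0766] False
0 adapter [ 0.4417 -0.1215] -0.244 [0.0488 0.1056] False
1 sq [ 0.6172 -0.2007] 0.257 [0.097  0.0974] True
1 tall [0.6103 0.0334] 0.294 [0.0656 0.0814] True
1 case [0.4416 0.095 ] 0.024 [0.0547 0.0905] False
1 adapter [ 0.442  -0.1247] -0.241 [0.0531 0.0879] False
1 flat [ 0.4218 -0.2933] -0.301 [0.0444 0.0671] False
2 sq [ 0.6175 -0.2007] 0.26 [0.0961 0.0971] False
2 tall [0.6104 0.0331] 0.295 [0.0525 0.0899] False
2 case [0.4547 0.0964] 0.004 [0.0514 0.0944] False
2 adapter [ 0.4432 -0.1248] -0.244 [0.0588 0.088 ] False
3 obl [0.6302 0.2545] 0.397 [0.0969 0.1396] False
3 sq [ 0.6177 -0.1999] 0.254 [0.0966 0.0988] False
3 tall [0.6109 0.0331] 0.299 [0.0477 0.0581] False
3 case [0.4565 0.0961] -0.002 [0.048  0.0748] False
3 adapter [ 0.4434 -0.1221] -0.24 [0.0556 0.0961] False
4 obl [0.6305 0.2546] 0.399 [0.0963 0.1372] False
4 tall [0.608  0.0314] 0.184 [0.0539 0.0893] False
4 case [0.4561 0.0971] -0.004 [0.0497 0.0824] False
6.925 0.017
```

View pics/dbg.png

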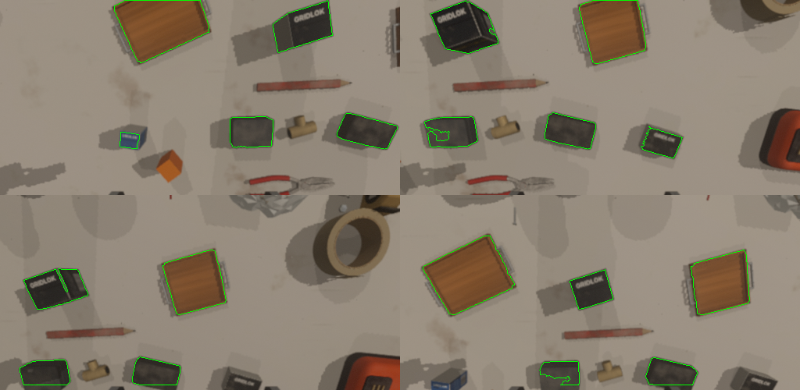

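The green contours fit the trays, adapter, bit case and tall carton well, with the flat and blue cartons slightly clipped. I'll refine each pack from hover just before grasping it, starting with the adapter.

```bash
cat > job.py <<'E'
from meas import *
OBL=(np.array([.6304,.2545]),.397); SQ=(np.array([.6175,-.2005]),.257)
hp=np.pi/2
def go(p,z,yaw,v=None):
    P=[*p,z]
    bot.servo_line(P,down(yaw+hp),v) if v else bot.reach(P,down(yaw+hp))
def pick(k,p,yaw,gz,op,N=45,look=True,hov=.2):
    p=np.array(p); hov=max(hov,DIM[k][2]+.13)
    hand.move_gripper(op); go(p,hov,yaw)
    if look:
        bot.dwell(.2); c=vision.read_camera("wrist"); d=c["frame"][:,:,::-1].copy()
        q,y,s,_=measure(c,k,p,dbg=d); cv2.imwrite(f"pics/pick_{k}.png",d)
        y=yaw+(y-yaw+hp)%np.pi-hp
        print(k,"refined",q,round(y,3),s,"from",p,yaw)
        if np.hypot(*(q-p))<.008 and abs(y-yaw)<.15: p,yaw=q,y
        else: print("NOT USED")
    go(p,gz+.06,yaw); go(p,gz,yaw,.1)
    print("force",np.round(get_obs()["wrist_force"],1))
    hand.move_gripper(0,N); print("width",get_obs()["gripper_width"],"grip",get_obs()["grip_force"])
    go(p,gz+.08,yaw,.2); print("lifted",get_obs()["gripper_width"],np.round(get_obs()["wrist_force"],1),"t",get_obs()["time_s"])
def place(tray,zb,gz,dx=0,dy=0,rel=.014,up=.09):
    p,yaw=tray; c,s=np.cos(yaw),np.sin(yaw); p=p+np.array([c*dx-s*dy,s*dx+c*dy])
    go(p,zb+gz+.09,yaw); go(p,zb+gz+.012,yaw,.15); bot.dwell(.1); f0=get_obs()["wrist_force"][2]
    go(p,zb+gz+.0005,yaw,.03); bot.dwell(.15); o=get_obs()
    print("dF",round(o["wrist_force"][2]-f0,2),"pos",np.round(o["position"],4))
    hand.move_gripper(o["gripper_width"]+rel); go(p,zb+gz+up,yaw,.15); bot.dwell(.2); print("t",get_obs()["time_s"])
def check(k,tray,zb,name):
    c=vision.read_camera("wrist"); d=c["frame"][:,:,::-1].copy()
    q,y,s,_=measure(c,k,tray[0],zb,dbg=d); cv2.imwrite(f"pics/{name}.png",d)
    e=q-tray[0]; a=tray[1]; print(k,"err in tray axes",(np.array([[np.cos(a),np.sin(a)],[-np.sin(a),np.cos(a)]])@e).round(4),"dyaw",round((y-a+hp)%np.pi-hp,3),s)
E
python3 - <<'E'
from job import *
pick("adapter",(.442,-.1245),-.243,.022,.075)
place(OBL,.004,.022,up=.14); check("adapter",OBL,.004,"chk_adapter")
E
```

```text
adapter refined [ 0.4415 -0.1217] -0.243 [0.0491 0.0894] from [ 0.442  -0.1245] -0.243
force [ 0.1 -0.4 -0.1]
width 0.04919317346100086 grip 46.413944363594055
lifted 0.04896932835311529 [-0.7  0.2 -1.5] t 11.3917
dF 14.14 pos [0.6308 0.2547 0.0279]
t 15.9667
adapter err in tray axes [ 0.0002 -0.0021] dyaw 0.0 [0.0493 0.0926]
```

View pics/chk_adapter.png

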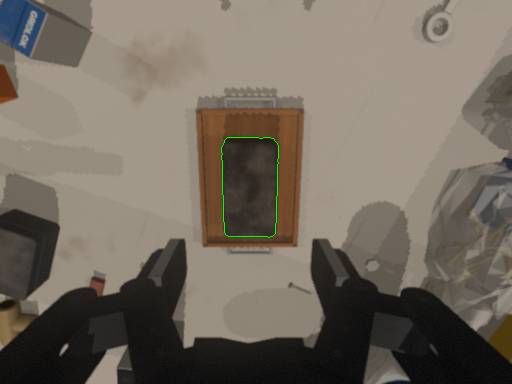

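Run:
```python
from job import *
pick("case",(.441,.097),.03,.027,.075)
place(OBL,.034,.0285,up=.14); check("case",OBL,.034,"chk_case")
```

```text
case refined [0.4398 0.0973] 0.031 [0.0521 0.0763] from [0.441 0.097] 0.03
force [ 0.3 -0.3 -0. ]
width 0.051336088254029376 grip 46.77609443664551
lifted 0.0515994256930068 [ 1.3  0.2 -3.1] t 19.675
dF 2.2 pos [0.6304 0.2545 0.063 ]
t 23.6833
case err in tray axes [ 0.0002 -0.0003] dyaw 0.001 [0.069  0.0863]
```

The adapter sits square in the tray, but its near edge (row 237) looks close to the tray's lower rim (row 246), and the far gap looks bigger. I'll check whether that is parallax.

Run:
```python
from job import *
c=vision.read_camera("wrist"); save(c,"now")
print(get_obs()["position"])
d=c["frame"][:,:,::-1].copy()
import meas
print("tray",measure(c,"obl",OBL[0],0,maxrow=384,dbg=d))
def rect(w,l,z,dy=0,col=(0,0,255)):
    a=OBL[1];X=np.array([np.cos(a),np.sin(a)]);Y=np.array([-X[1],X[0]])
    P=[[*(OBL[0]+i*w/2*X+(j*l/2+dy)*Y),z] for i,j in((1,1),(1,-1),(-1,-1),(-1,1))]
    return proj(c,P).round().tolist()
print("tray rim",rect(.098,.138,.011));print("ad top",rect(.051,.09,.034)); print("case top",rect(.052,.074,.072))
s=vision.read_camera("scene"); save(s,"scene1",(150,110,310,230),4.5)
```

```text
[0.63015062 0.25442705 0.20181007]
tray (array([0.63  , 0.2555]), np.float64(0.397), array([0.0963, 0.1358]), False)
tray rim [[297.0, 108.0], [292.0, 232.0], [206.0, 232.0], [201.0, 108.0]]
ad top [[276.0, 134.0], [273.0, 221.0], [225.0, 221.0], [223.0, 134.0]]
case top [[280.0, 148.0], [277.0, 228.0], [221.0, 228.0], [219.0, 148.0]]
```

View pics/now.png

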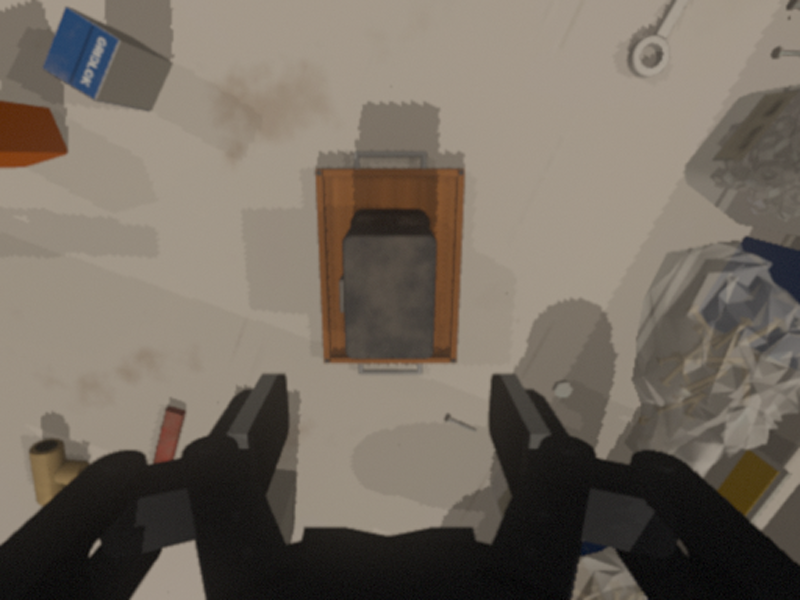

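View pics/scene1.png

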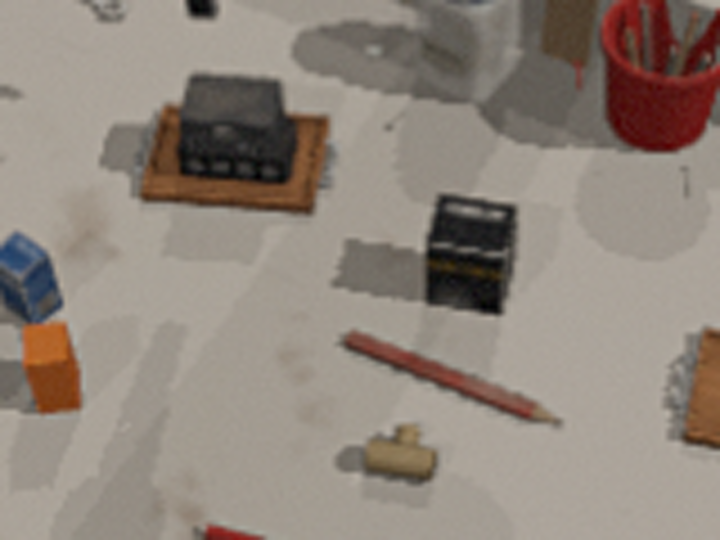

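It was parallax. The adapter's far edge (row 134) and the case top (rows 150–229) match a centred stack, predicted at 134 and 148–228, and the scene view shows the pile level. On to the flat carton.

Run:
```python
from job import *
pick("flat",(.422,-.2933),-.30,.022,.072)
place(OBL,.072,.0235,up=.14); check("flat",OBL,.072,"chk_flat")
```

```text
flat refined [ 0.4217 -0.2935] -0.299 [0.0453 0.0678] from [ 0.422  -0.2933] -0.3
force [ 0.1 -0.8 -0.8]
width 0.045103911446465465 grip 46.589730978012085
lifted 0.04510354871750313 [ 0.3  0.3 -2.2] t 28.625
dF 6.58 pos [0.6305 0.2546 0.0963]
t 33.775
flat err in tray axes [-0.0023  0.0002] dyaw -0.009 [0.0488 0.0841]
```

Run:
```python
from job import *
pick("tall",(.6109,.0331),.297,.052,.075,hov=.22)
place(SQ,.004,.0535,up=.13); check("tall",SQ,.004,"chk_tall")
a=cv2.imread("pics/chk_flat.png"); b=cv2.imread("pics/chk_tall.png"); t=cv2.imread("pics/pick_tall.png");f=cv2.imread("pics/pick_flat.png")
cv2.imwrite("pics/m1.png",cv2.resize(np.vstack([np.hstack([a,b]),np.hstack([f,t])]),(800,600)))
```

```text
tall refined [0.6103 0.0338] 0.299 [0.0482 0.0665] from [0.6109 0.0331] 0.297
force [0.1 0.5 0.6]
width 0.04978099072576036 grip 48.04874897003174
lifted 0.04928916298403038 [-1.3 -0.3 -3. ] t 37.4333
dF 2.07 pos [ 0.6175 -0.2006  0.058 ]
t 41.325
tall err in tray axes [-0.0003 -0.0004] dyaw 0.001 [0.0663 0.0689]
```

View pics/m1.png

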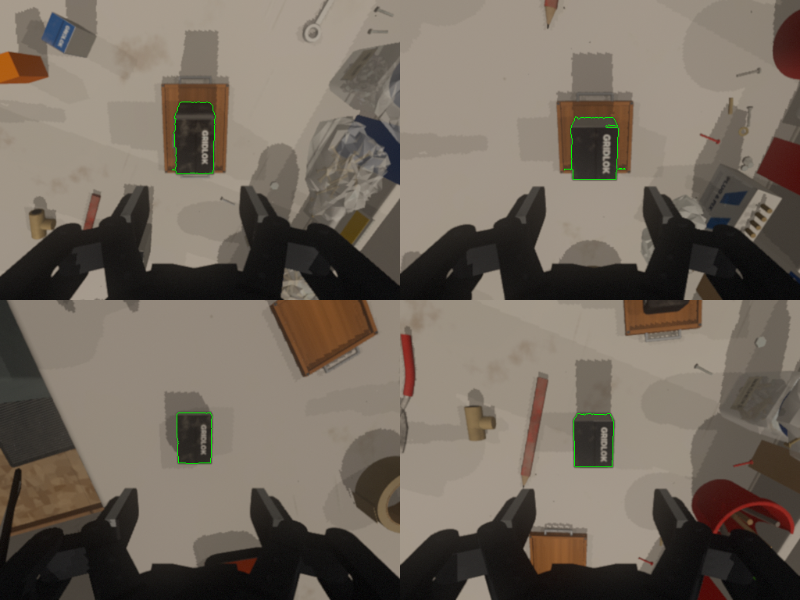

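Both placings are centred: the flat carton is at (195,145) on the oblong pile and the tall carton at (594,155) on the square tray. Next I'll look closely at the blue carton before grasping, since its mask was clipped.

Run:
```python
from job import *
import pickle
p=(.4353,.31);yaw=-.148
hand.move_gripper(.06); go(p,.2,yaw); bot.dwell(.2)
c=vision.read_camera("wrist"); pickle.dump(c,open("wb.pkl","wb")); d=c["frame"][:,:,::-1].copy()
print(measure(c,"blue",p,dbg=d)); cv2.imwrite("pics/blue.png",cv2.resize(d[90:250,170:330],(640,640),interpolation=cv2.INTER_CUBIC))
```

```text
(array([0.4344, 0.3107]), np.float64(-0.169), array([0.0279, 0.032 ]), False)
```

View pics/blue.png

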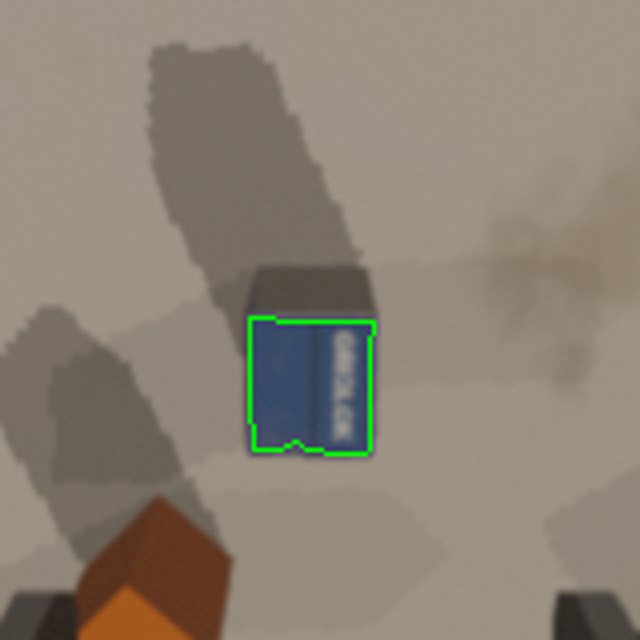

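The blue carton's top face is clean (248–375, 316–455), with its short side along the closing line and the orange one clear of the fingers. I'll pick and place it.

Run:
```python
from job import *
pick("blue",(.4345,.3107),-.165,.042,.06,N=30,look=False)
place(SQ,.074,.0435,up=.12); check("blue",SQ,.074,"chk_blue")
bot.reach([.45,.02,.36],down(0)); bot.dwell(.3)
w=vision.read_camera("wrist"); s=vision.read_camera("side")
f=s["frame"][:,:,::-1]; g=vision.read_camera("scene")["frame"][:,:,::-1]
A=cv2.resize(cv2.imread("pics/chk_blue.png"),(400,300))
B=cv2.resize(w["frame"][:,:,::-1],(400,300))
C=cv2.resize(g[115:235,170:330],(400,300),interpolation=cv2.INTER_CUBIC)
D=cv2.resize(g[150:270,250:410],(400,300),interpolation=cv2.INTER_CUBIC)
cv2.imwrite("pics/fin.png",np.vstack([np.hstack([A,B]),np.hstack([C,D])])); print(get_obs()["time_s"])
cv2.imwrite("pics/sidef.png",cv2.resize(f[100:300,150:350],(600,600),interpolation=cv2.INTER_CUBIC))
```

```text
force [-0.1 -1.  -0.1]
width 0.02968998295837739 grip 30.70450186729431
lifted 0.029800444367472232 [-0.5 -0.3 -1.6] t 46.4083
dF 0.53 pos [ 0.6174 -0.2005  0.1178]
t 51.2833
blue err in tray axes [-0.0003 -0.0002] dyaw 0.001 [0.0288 0.0318]
53.675
```

View pics/fin.png

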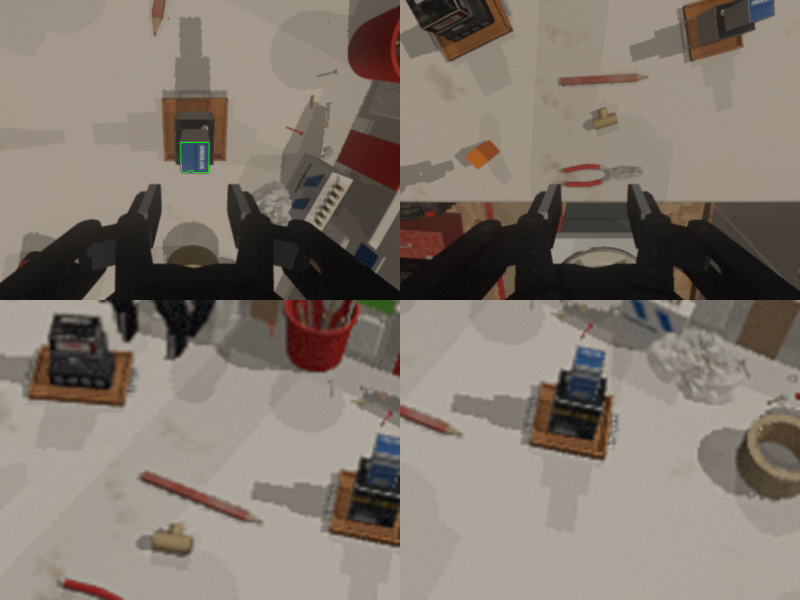

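View pics/sidef.png

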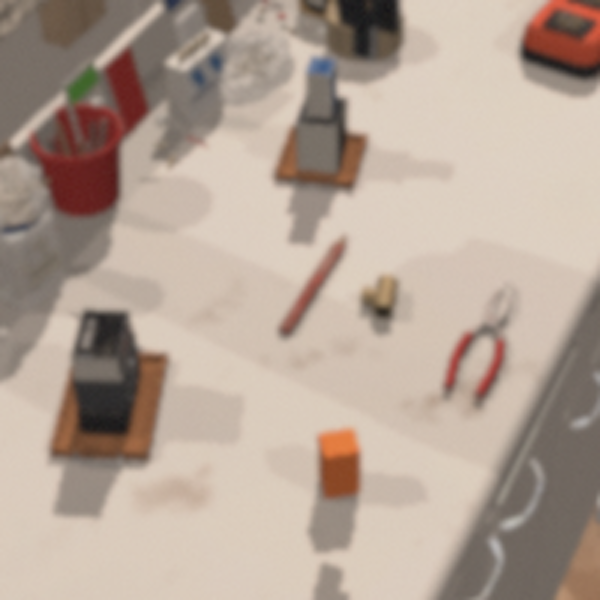

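Both piles stand upright and centred: the oblong pile at (105,375) and the square pile at (322,125) in the side view. The orange carton is untouched and the gripper is clear.

```bash
python3 -c "
from workcell import *
print(hand_in())"
```

```text
the job is handed in; nothing more can be done
None
```

Both kits are piled on their trays in the order asked and handed in at about 54 s of the 131 s allowed; camera checks showed both piles upright and centred to within about 2–3 mm, but I haven't been told the verdict.

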